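# Load the next plate from the stack magazine into the checking fixture

## Robot

A 6-joint arm with a two-finger parallel gripper is mounted at the origin on the work surface. World frame = base frame: x ahead of the robot, y to its left, z up, the work surface at z = 0. Lengths are in mm, angles in degrees, forces in N, time in s.
With the tool pointing down it reaches from about 300 to 850 mm from the base axis. Payload 4.2 kg.
Tool frame: the origin (TCP) lies midway between the tips of the shut fingers; the grasp point (between the pads) lies 19 mm behind it; x points along the fingers, y is the direction in which the jaws open and shut, and the axes are right-handed (so a half turn about x gives the same grasp; the last joint's range is limited). The gripper opens to 91 mm and grips with 3 to 60 N. Pads are 32 mm wide; open, the fingers measure 118 mm over their backs; the gripper's body (76 mm by 178 mm) begins 60 mm behind the grasp point.
Start: joints at [74.255, 18.312, 89.639, -0, 72.044, -1.146], TCP at [144.931, 556.451, 213.976] pointing down, gripper open.
Joint ranges: [-177.97, 177.97], [-48.28, 115.42], [12.27, 149.76], [-77.06, 257.06], [2.81, 150.46], [-146.56, 146.56]. Speed limits (degrees/s): [147.25, 147.25, 180, 180, 180, 180].

## Interface

Orientations are given as [roll, pitch, yaw] about the fixed x, y, z axes, in that order (R = Rz(yaw) Ry(pitch) Rx(roll)).
In Python, from workcell import * gives the robot as it stands.
- The arm moves only by the shell command python3 -m handwheel 'ROWS' [FORCE]. ROWS is a JSON object of lists of equal length, an entry for each row: "gripper": the closure, from 0 (fully open) to 1 (shut); "offset": the shift along the tool's x, y, z in mm, a list of three; "rot": the turn, a rotation vector about the tool's x, y, z in degrees, a list of three. A call has 1 to 5 rows; each row is the pose to reach, as a shift and turn from the pose commanded when the call began, along the tool's axes at that moment; what a row does not reach only later rows make up. A row lasts 1/12 s, in which the tool goes at most 41.7 mm and 7.16 degrees, less where a joint would pass 70% of its speed; a pose out of reach is approached as far as the arm can. A call with a gripper value outside its range is refused whole. The fingers move at their own pace and stop on an object; FORCE is the grip in N (left out, the last holds). Time passes only in rows, so rows that repeat a pose let the fingers close. It gives the time, the measured TCP pose, the force and the opening at its end, in the units of the state.
- state(): the state, without advancing time (a new reading comes with each control period).
- grab_frame(name): name is "side" or "top"; returns the picture (400x640x3 uint8, red, green, blue); there is no depth.
- camera_params(name): a dict with "fx", "fy", "cx", "cy" (pixels), "k1" (the pictures are not rectified: a ray, as slopes to the right and down, at radius r is drawn at 1 + k1 r^2 times it, then the intrinsics apply), "position" and "attitude" of the camera in the world. Camera axes: x right, y up, looking along -z (the intrinsics and any distortion apply to the point x, -y, -z); pixel columns grow to the right and rows downward; lengths in mm; the calibration is good to about 2 mm. A picture is of the moment at which its call begins. camera_params takes no time and is no camera call.
- job_done(): hands the job in, once; it reports no verdict.
The state is a dict: "time_s": time; "qpos": joint angles; "qvel": joint speeds; "effort": joint torques, N m; "ee_pos": TCP position; "ee_rot": TCP orientation; "force": force on the tool from outside, world axes, zero at the start; "torque": the same for the moment, N m; "gripper_width": finger opening in mm.
Only numpy, scipy, OpenCV 4.12 (cv2) and the standard library are available. Lean on these libraries where they do the work, as an engineer would, in place of code of your own. Each camera call takes 0.05 s, during which the arm holds its last target.

## Task

Load the next cover plate for checking: draw the bottom plate out of the stack magazine by its window, leaving the other four in the magazine, and slide it along the rails until its leading edge is fully home against the end stop. Then wind the handwheel clockwise until the side jaw holds the plate snugly against the datum fence, and let go. Do not disturb the gauges and tools lying around.

Things in the scene. Friction and masses are not known exactly. Their poses are not given: they have to be found in the camera images.
- fixture: Aluminium base plate 240 (x) x 570 (y) x 12 mm on the granite, with rails, stack magazine, end stop, datum fence, side jaw and handwheel. Origin on the granite under the base; z up, plates are drawn towards -y, the jaw closes towards +x. Base spans x -120..120, y -295..275 mm in this frame, as are all 'fixture' numbers below
- rail_gap (a point): Point on the bed's centre line (fixture x 30), at rail-top height (z 45), y -35. Two steel rails, 20 mm wide, run along y from the back of the magazine to the end stop, centred 40 mm either side of this line, with an open gap of 60 mm between them, 33 mm deep down to the base
- gate_edge (a point): Middle of the lower outer edge of the magazine's front gate (fixture x 30, y 62, z 56.5): a 6 mm thick plate up to z 89, the magazine's full height; only one plate passes under it. Inside, the magazine spans y 68..252 and is 104 mm wide
- bed_corner (a point): Where the end stop's face (dark block, fixture y -135, top at z 58) and the datum fence's face (dark bar, fixture x 83, top at z 62) would meet, at rail-top height z 45. Axes as the fixture. A plate fully home fills the 100 mm towards -x and the 180 mm towards +y from here
- wheel_hub (a point): On the handwheel's vertical axis (fixture x -10, y -235), at z 83, the top of the wheel's disc. The black wheel is 108 mm across and stands on a blue housing
- next_plate: The bottom plate, blue with bare metal edges, 100 (x) x 180 (y) x 8 (z) mm, 0.17 kg, origin under its centre, axes about parallel to the fixture's. It lies on the two rails under the stack; its leading (-y) end has been drawn forward to the pick position, about 70 mm past the inside of the gate. Its rectangular window, 56 (x) x 42 (y) mm, goes right through, behind a 14 mm wide web at the leading edge
- window (a point): Centre of the bottom plate's window, half-way through its thickness, 35 mm behind the leading edge; axes as the plate
- lead_edge (a point): Middle of the bottom plate's leading (-y) edge, half-way up
- stack_plate1: Second plate of the stack, same shape, resting on the bottom plate inside the magazine; drops 8 mm when that is gone. Origin under its centre
- stack_plate2: Third plate, as above
- stack_plate3: Fourth plate, as above
- stack_plate4: Top plate, as above
- jaw: Dark side jaw with a brass strip on its face, 110 mm long along y, 24 mm high, on the -x side of the rails. Origin at the middle of its working face, at the mid-height of a plate on the rails; axes as the fixture. Fixture x of the face: -92 fully open, -17 when it clamps a plate that lies against the fence (it can go on to -13). Coupled to the handwheel: 40 mm per turn
- handwheel (a joint): Turn of the handwheel in rad, 0 = jaw fully open, growing clockwise seen from above; starts anywhere from 1.4 to 5.4. Clamping is at about 11.78 (6.37 mm of jaw travel per rad). Stiffness: about 3 N at the handle; it stays where it is left
- handle_mid (a point): Middle of the red upright handle, 17 mm across, 55 mm tall (z 84..139), 42 mm from the wheel's axis; it revolves freely on its pin, so it can be held while circling
- tip_case: Grey probe-tip case 55 x 85 x 22 mm lying on the fixture's base beside the magazine; leave it
- setting_ring: Steel setting ring 44 mm across, 16 mm high, on the base near the wheel; leave it
- parallel_block: Steel block 50 x 75 x 25 mm on the granite; leave it
- vee_block: Dark vee block 70 x 60 x 42 mm on the granite; leave it
- ref_ball: White ball on a stem and steel base 60 mm across, 85 mm tall; leave it
- caliper: Slide caliper 220 mm long lying on the granite; leave it
- driver: Screwdriver 180 mm long on the granite; leave it
Mind the look-alikes: they are no part of the job. Leave any turquoise or yellow look-alike of the next_plate alone.

How it is judged:
By the outcome, as a careful person would: the job done as asked, in the order asked, and still so for the second after the job is handed in, with the robot touching nothing.
It also fails if it takes over 72 s, if anything falls off the work surface, if the arm or the gripper's body presses on something with over 40 N, if the wrist force passes 120 N, or if a joint passes its speed limit or range.

## Working session

There is one attempt and no reset: what is moved stays moved. The work goes in short steps, Python scripts to look and compute and a shell command to move; the robot and the scene stay as the last step left them, time stands still between calls to the robot, and variables do not carry over. Pictures are saved under pics/ and viewed, and the job is handed in when it is done.

```bash
ls; mkdir -p pics; python3 - <<'E'
from workcell import *
import cv2
print(state())
for n in("side","top"):
    print(n,camera_params(n))
    cv2.imwrite(f"pics/{n}0.png",grab_frame(n)[:,:,::-1])
E
```

```text
pics
{'time_s': 0.0, 'qpos': array([ 7.42552544e+01,  1.83506570e+01,  8.97061090e+01,  5.44032986e-04,
        7.20430648e+01, -1.14657873e+00]), 'qvel': array([-0.0618557 ,  0.03964691,  0.05957705,  0.02930525, -0.07940134,
       -0.06170643]), 'effort': array([ 1.69817686e-03, -4.12461770e+01, -2.31981236e+01,  7.30171893e-02,
        4.55566426e-02, -1.50653468e-04]), 'ee_pos': array([144.78899952, 555.95486038, 213.13215384]), 'ee_rot': array([ -91.443435  ,   89.90016793, -106.04177005]), 'force': array([ 0.23184059, -0.3810642 , -0.3376367 ]), 'torque': array([ 0.05350797,  0.01894194, -0.03843493]), 'gripper_width': 91.23273568628619}
side {'fx': 488.5656139746194, 'fy': 488.5656139746194, 'cx': 324.6665108849366, 'cy': 203.18546615086035, 'k1': 0.05298449346731941, 'position': array([   5.72633941,  950.39810644, 1133.66294368]), 'attitude': array([  45.22787665,    0.8904931 , -150.89658312])}
top {'fx': 461.7704290237525, 'fy': 461.7704290237525, 'cx': 321.23050475823476, 'cy': 201.4212554844045, 'k1': -0.0338140532653004, 'position': array([ 173.83229697,   59.9917135 , 1682.48533563]), 'attitude': array([ 12.53804796,  -0.14257725, -91.77725169])}
```

View pics/side0.png

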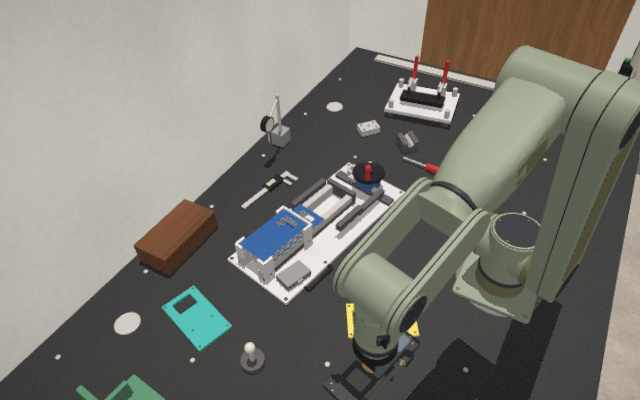

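View pics/top0.png

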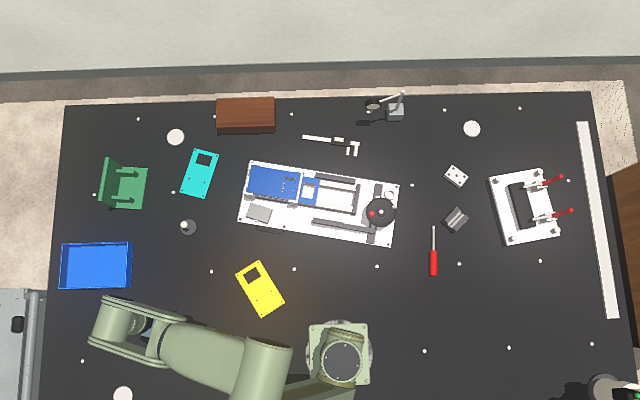

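The side view shows the fixture at about (320,230), with the blue stack at (275,240) and the wheel at (368,172). In the top view the base corners are near (250,160), (400,185), (395,247) and (237,222), and the wheel is at (380,212). The turquoise and yellow look-alikes lie clear of the fixture. Next I'll write the helpers and zoom in.

```bash
cat > h.py <<'E'
from workcell import *
import numpy as np, cv2
from scipy.spatial.transform import Rotation as R
def cam(n):
    p=camera_params(n); return p, R.from_euler('xyz',p['attitude'],degrees=True).as_matrix()
def ray(n,u,v):
    p,M=cam(n); d=np.array([(u-p['cx'])/p['fx'],(v-p['cy'])/p['fy']]); s=d.copy()
    for _ in range(20): s=d/(1+p['k1']*(s@s))
    return p['position'], M@np.array([s[0],-s[1],-1])
def onz(n,u,v,z):
    o,d=ray(n,u,v); return o+d*(z-o[2])/d[2]
def proj(n,P):
    p,M=cam(n); c=M.T@(np.asarray(P,float)-p['position']); s=np.array([c[0],-c[1]])/-c[2]
    s=s*(1+p['k1']*(s@s)); return np.array([s[0]*p['fx']+p['cx'],s[1]*p['fy']+p['cy']])
def tri(a,b):
    (o1,d1),(o2,d2)=ray('side',*a),ray('top',*b)
    t=np.linalg.lstsq(np.c_[d1,-d2],o2-o1,rcond=None)[0]
    A,B=o1+d1*t[0],o2+d2*t[1]; return (A+B)/2,np.linalg.norm(A-B)
def crop(n,name,x0,y0,x1,y1,k,img=None):
    im=grab_frame(n)[:,:,::-1] if img is None else img
    c=cv2.resize(im[y0:y1,x0:x1],None,fx=k,fy=k,interpolation=cv2.INTER_CUBIC); cv2.imwrite('pics/'+name,c)
E
python3 - <<'E'
from h import *
crop('top','t1.png',230,150,410,255,4.4,cv2.imread('pics/top0.png'))
crop('side','s1.png',220,150,420,305,3.8,cv2.imread('pics/side0.png'))
E
```

```text
(no output)
```

View pics/t1.png

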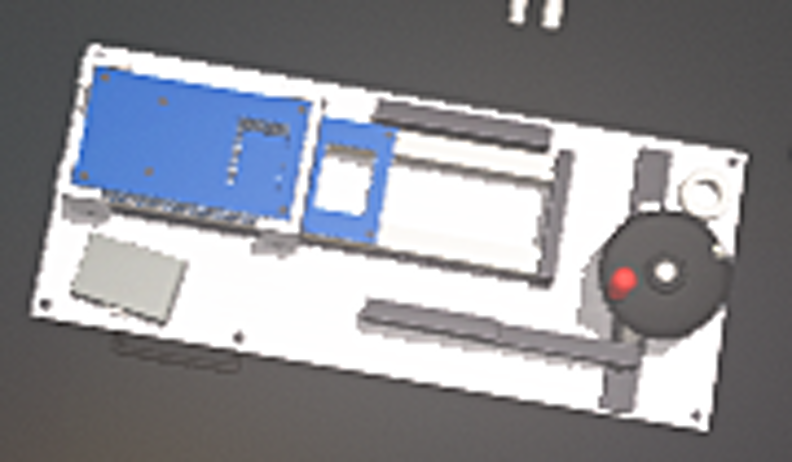

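View pics/s1.png

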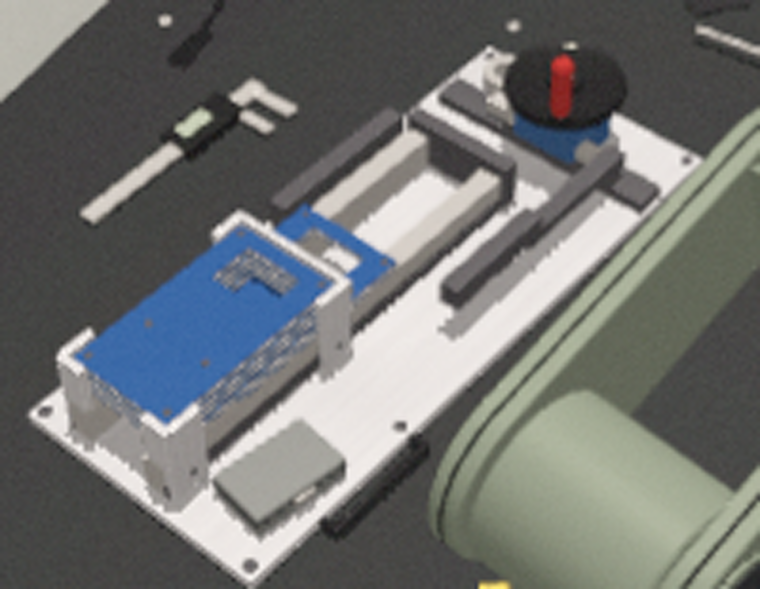

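Top crop: window centre at about crop (345,185), handle at (622,280), hub at (666,270), jaw at (430,315)–(500,330), stop face at (555,215). The base corners are all visible, so I'll fit the base edges.

```bash
cat > fit.py <<'E'
from h import *
def fixture():
    im=cv2.imread('pics/top0.png').astype(int)
    g=cv2.cvtColor(im.astype(np.uint8),cv2.COLOR_BGR2GRAY).astype(float)
    # rough corners in fixture frame-> full px
    f=lambda c:np.array([(c[0]+.5)/4.4-.5+230,(c[1]+.5)/4.4-.5+150])
    C=[f(c) for c in [(92,45),(748,152),(710,432),(32,318)]]
    L=[]
    for i in range(4):
        a,b=C[i],C[(i+1)%4]; t=(b-a)/np.linalg.norm(b-a); n=np.array([-t[1],t[0]]) # inward?
        if n@(sum(C)/4-a)<0:n=-n
        pts=[]
        for s in np.linspace(.06,.94,60):
            p=a+(b-a)*s; k=np.arange(-4,4.01,.1)
            q=p+k[:,None]*n
            v=cv2.remap(g.astype(np.float32),q[:,0].astype(np.float32)[None],q[:,1].astype(np.float32)[None],cv2.INTER_LINEAR)[0]
            lo,hi=v[:10].mean(),v.max()
            if hi<180 or lo>120: continue
            j=np.argmax(v>(lo+hi)/2); 
            pts.append(onz('top',*q[j],12)[:2])
        pts=np.array(pts)
        for _ in range(3):
            vx,vy,x0,y0=cv2.fitLine(pts.astype(np.float32),cv2.DIST_HUBER,0,.01,.01).ravel()
            r=abs((pts-[x0,y0])@[-vy,vx]); pts=pts[r<max(1.0,2*np.median(r))]
        L.append((np.array([x0,y0]),np.array([vx,vy]),len(pts),r.mean()))
    W=[]
    for i in range(4):
        p,d=L[i-1][:2];q,e=L[i][:2]
        t=np.linalg.solve(np.c_[d,-e],q-p); W.append(p+d*t[0])
    return np.array(W),L
if __name__=='__main__':
    W,L=fixture(); print(W.round(1)); print([(l[2],l[3]) for l in L])
    print([np.linalg.norm(W[i]-W[i-1]) for i in range(4)])
    F=np.array([[120,275],[120,-295],[120-240,-295],[-120,275]],float)
    c=W.mean(0); Fc=F-F.mean(0)
    H=Fc.T@(W-c); ang=np.arctan2(H[0,1]-H[1,0],H[0,0]+H[1,1])
    Rm=np.array([[np.cos(ang),-np.sin(ang)],[np.sin(ang),np.cos(ang)]])
    o=c-Rm@F.mean(0); print('origin',o,'yaw',np.degrees(ang)); print((F@Rm.T+o-W).round(1))
    np.savez('fix.npz',o=o,ang=ang)
E
python3 fit.py
cat >> h.py <<'E'
def fw(x,y,z):
    f=np.load('fix.npz');a=float(f['ang']);o=f['o']
    return np.array([o[0]+np.cos(a)*x-np.sin(a)*y,o[1]+np.sin(a)*x+np.cos(a)*y,z])
def wf(P):
    f=np.load('fix.npz');a=float(f['ang']);d=np.asarray(P)[:2]-f['o']
    return np.array([np.cos(a)*d[0]+np.sin(a)*d[1],-np.sin(a)*d[0]+np.cos(a)*d[1],P[2]])
E
python3 - <<'E'
from h import *
pts={'hub':(-10,-235,83),'corner':(83,-135,45),'gate':(30,62,56.5),'stopL':(-20,-135,58),'railend':(30,-35,45),'fence':(83,-50,62),'b1':(120,275,12),'b2':(-120,-295,12),'win':(30,33,49),'lead':(30,-2,49)}
for n,(k,x0,y0) in {'top':(4.4,230,150),'side':(3.8,220,150)}.items():
    im=cv2.imread('pics/'+('t1' if n=='top' else 's1')+'.png')
    for a,P in pts.items():
        u=(proj(n,fw(*P))-[x0,y0]+.5)*k-.5
        cv2.drawMarker(im,tuple(int(q) for q in u),(0,0,255),cv2.MARKER_CROSS,12,1)
    cv2.imwrite(f'pics/chk_{n}.png',im)
E
```

```text
[[ 715.5  310. ]
 [ 601.3 -249. ]
 [ 366.9 -201.3]
 [ 481.3  357.2]]
[(59, np.float64(0.6341027280056423)), (47, np.float64(0.6344563568992413)), (47, np.float64(0.4160824731314048)), (47, np.float64(0.30302836898293267))]
[np.float32(238.8596), np.float32(570.5462), np.float32(239.19337), np.float32(570.1526)]
origin [543.26358465  64.02754574] yaw -11.544301221256749
[[ 0.4 -0.6]
 [ 0.5 -0. ]
 [-0.2  0.4]
 [-0.6  0.3]]
```

View pics/chk_top.png

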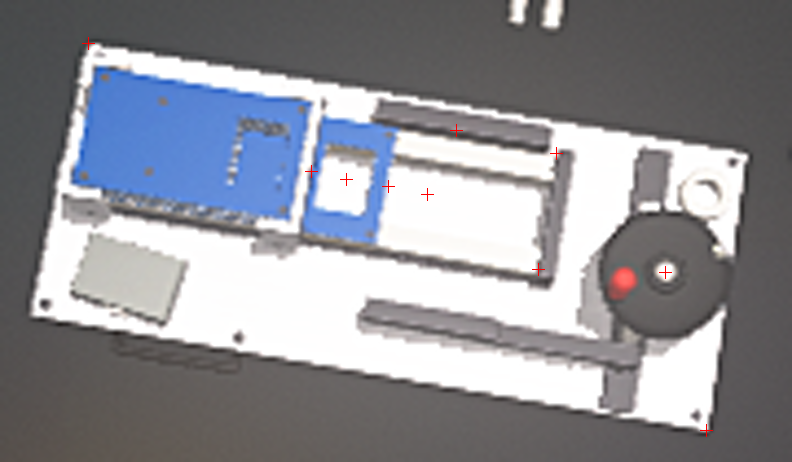

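View pics/chk_side.png

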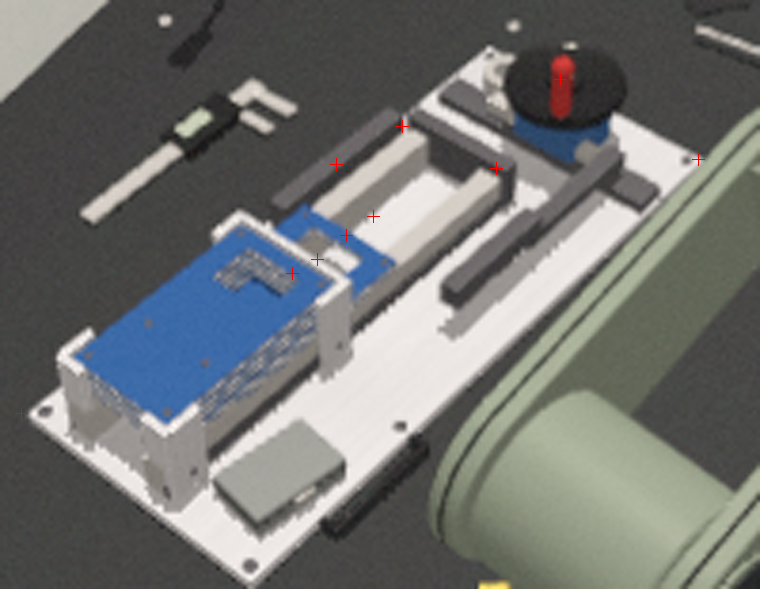

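The top view fits well: the edges agree within 0.6 mm and the projected hub and gate land right. The side view is about 2 px off. I'll check camera bias against the tool, whose position is known, and measure the window, handle and jaw in the top view.

```bash
python3 - <<'E'
from h import *
s=state(); T=R.from_euler('xyz',s['ee_rot'],degrees=True).as_matrix(); print(T.round(3)); 
for n in('top','side'): print(n,'base0',proj(n,[0,0,0]),'tcp',proj(n,s['ee_pos']))
im=cv2.imread('pics/top0.png'); hsv=cv2.cvtColor(im,cv2.COLOR_BGR2HSV)
# red handle
for n in('top','side'):
    i=cv2.imread(f'pics/{n}0.png'); h=cv2.cvtColor(i,cv2.COLOR_BGR2HSV)
    m=(((h[...,0]<8)|(h[...,0]>172))&(h[...,1]>150)&(h[...,2]>90)).astype(np.uint8)
    k,l,st,c=cv2.connectedComponentsWithStats(m)
    for j in range(1,k):
        if st[j,4]>4: print(n,st[j],c[j].round(1))
print('win pred',proj('top',fw(30,33,53)))
# window: bright pixels inside the blue; report blue region lead edge
b=((hsv[...,0]>100)&(hsv[...,0]<125)&(hsv[...,1]>120)&(hsv[...,2]>80)).astype(np.uint8)
print([ (proj('top',fw(30,62,56.5))-0).round(1)])
k=12
for nm,x0,y0,x1,y1 in [('w.png',296,168,330,212)]:
    crop('top',nm,x0,y0,x1,y1,k,im)
crop('top','base.png',290,310,390,399,6,im)
crop('side','tool.png',315,290,435,399,5,cv2.imread('pics/side0.png'))
E
```

```text
[[-0.     0.252  0.968]
 [-0.001  0.968 -0.252]
 [-1.    -0.001  0.   ]]
top base0 [338.76005819 354.19100462] tcp [160.51589276 318.11586471]
side base0 [497.56234015 280.45191541] tcp [368.98254202 393.00787964]
top [558 174   5   5  20] [560.1 176. ]
top [542 179  12   7  36] [546.7 181.9]
top [569 208   4   4  14] [570.5 209.7]
top [370 211   4   5  14] [371.6 213.1]
top [552 212   8   5  27] [555.5 214.2]
top [430 250   7  26 175] [433.  262.7]
side [412  56   6  22  65] [414.9  67.5]
side [442  59   8  25  94] [445.4  70.4]
side [425 163  14  11  84] [431.5 167.9]
side [365 165   6  16  83] [367.2 172.1]
win pred [308.30521629 190.15928496]
[array([300.4, 188.6])]
```

View pics/w.png

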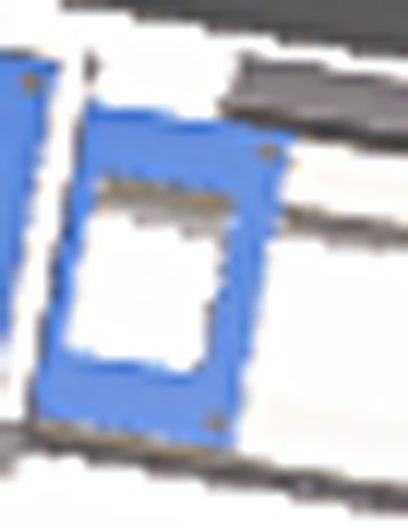

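View pics/tool.png

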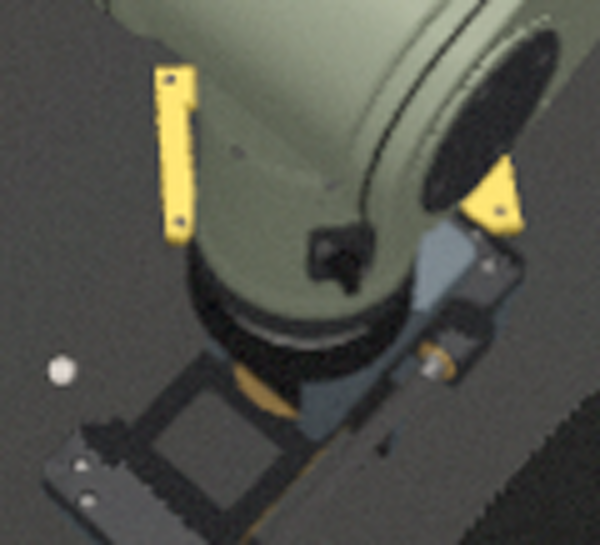

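The window crop shows the opening's corners near (100,180), (240,190), (205,370) and (65,350). Its centre is at full-image (308.2,190.2), which matches the predicted fixture point (30,33). I'll use the robot's base to judge the camera's offset.

View pics/base.png

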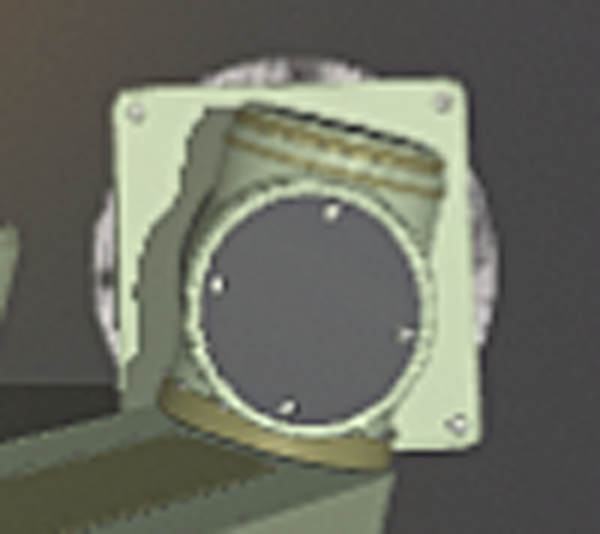

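```bash
python3 - <<'E'
from h import *
f=np.load('fix.npz')
print('handle top-view z139:',wf(onz('top',371.6,213.1,139)), 'tri',tri((367.2,166.5),(371.6,213.1)))
for nm,P in {'win':(30,33,49),'winHome':(30+3,-100,49),'hub':(-10,-235,83)}.items(): print(nm,fw(*P).round(1))
s=state();print(s['ee_pos'],s['gripper_width'])
# jaw face edge: crop pixels of the jaw near (-x) ; jaw top edge
for c in [(362,300),(500,322),(365,328)]:
    u=((np.array(c)+.5)/4.4-.5)+[230,150]; print(c,wf(onz('top',*u,61)).round(1))
E
```

```text
handle top-view z139: [ -33.18110282 -199.48402817  139.        ] tri (array([ 470.67293114, -125.19642657,  136.78722522]), np.float64(1.1936652878714913))
win [579.3  90.4  49. ]
winHome [555.6 -40.6  49. ]
hub [ 486.4 -164.2   83. ]
[144.83620776 556.02592717 213.2312604 ] 91.01402428015022
(362, 300) [-69.8   2.   61. ]
(500, 322) [ -68.6 -111.2   61. ]
(365, 328) [-92.   -4.4  61. ]
```

Everything agrees: the handle is 42.4 mm from the hub, the two-view residual is 1.2 mm, and the jaw face at about −70 gives theta ≈ 3.5. I'll go above the window with fingers shut and the tool turned +87° so the fingers open along fixture x.

```bash
cat >> h.py <<'E'
def go(P,yaw=None):
    s=state(); T=R.from_euler('xyz',s['ee_rot'],degrees=True).as_matrix()
    y=np.degrees(np.arctan2(T[1,1],T[0,1]))
    print('off',(T.T@(np.asarray(P)-s['ee_pos'])).round(1),'tooly yaw',y.round(2),'fix',wf(s['ee_pos']).round(1),'F',s['force'].round(1),'q',s['qpos'].round(0),'t',s['time_s'],'w',s['gripper_width'].round(1))
E
python3 -m handwheel '{"gripper":[1,1,1,1,1],"offset":[[0,-341,538],[0,-341,538],[0,-341,538],[0,-341,538],[0,-341,538]],"rot":[[7,0,0],[14,0,0],[21,0,0],[28,0,0],[35,0,0]]}' 20
python3 -c "
from h import *
go(fw(30,33,180))"
```

```text
time_s: 0.52
ee_pos: [287.7, 402.4, 213.6]
ee_rot: [-73.8, 90.0, -123.7]
force: [-0.2, 0.9, 1.0]
gripper_width: 60.6Traceback (most recent call last):
  File "<string>", line 3, in <module>
    go(fw(30,33,180))
    ~~^^^^^^^^^^^^^^^
  File "h.py", line 31, in go
    print('off',(T.T@(np.asarray(P)-s['ee_pos'])).round(1),'tooly yaw',y.round(2),'fix',wf(s['ee_pos']).round(1),'F',s['force'].round(1),'q',s['qpos'].round(0),'t',s['time_s'],'w',s['gripper_width'].round(1))
                                                                                                                                                                                    ^^^^^^^^^^^^^^^^^^^^^^^^
AttributeError: 'float' object has no attribute 'round'
```

```bash
sed -i "s/s\['gripper_width'\].round(1)/round(s['gripper_width'],1)/" h.py
python3 -c "
from h import *
go(fw(30,33,180))"
```

```text
off [ 33.7  22.  426.5] tooly yaw 40.1 fix [-318.1  280.4  213.6] F [-0.2  0.9  1. ] q [ 53.  11. 100.  -0.  69.  13.] t 0.5167 w 60.6
```

```bash
python3 -m handwheel '{"gripper":[1,1,1,1,1],"offset":[[0,22,426],[0,22,426],[0,22,426],[0,22,426],[0,22,426]],"rot":[[7,0,0],[14,0,0],[21,0,0],[28,0,0],[35,0,0]]}'
python3 -c "
from h import *
go(fw(30,33,180))"
```

```text
time_s: 0.93
ee_pos: [430.9, 250.8, 213.8]
ee_rot: [-93.5, 90.0, -178.4]
force: [-0.4, 0.4, -0.7]
gripper_width: 27.2
off [ 33.7 133.6 172.9] tooly yaw 5.05 fix [-147.4  160.5  213.8] F [-0.4  0.4 -0.7] q [29. 11. 99.  0. 69. 24.] t 0.9333 w 27.2
```

```bash
python3 -m handwheel '{"gripper":[1,1,1,1,1],"offset":[[0,134,173],[0,134,173],[0,134,173],[0,134,173],[0,134,173]],"rot":[[6,0,0],[11,0,0],[16.6,0,0],[16.6,0,0],[16.6,0,0]]}'
python3 -m handwheel '{"gripper":[1,1],"offset":[[0,0,0],[0,0,0]],"rot":[[0,0,0],[0,0,0]]}'
python3 -c "
from h import *
go(fw(30,33,120))"
```

```text
time_s: 1.35
ee_pos: [573.5, 98.8, 213.6]
ee_rot: [-87.5, 90.0, 171.3]
force: [-0.1, 1.6, -0.1]
gripper_width: 0.8
time_s: 1.52
ee_pos: [573.3, 99.1, 212.9]
ee_rot: [-80.6, 89.9, 178.0]
force: [0.2, 0.9, 0.3]
gripper_width: 0.8
off [92.9  7.7  7.3] tooly yaw -11.41 fix [ 22.4  40.3 212.9] F [0.2 0.9 0.3] q [ 9. 19. 89.  0. 72. 20.] t 1.5167 w 0.8
```

```bash
python3 -m handwheel '{"gripper":[1,1,1,1,1],"offset":[[20,7.7,7.3],[45,7.7,7.3],[70,7.7,7.3],[93,7.7,7.3],[93,7.7,7.3]],"rot":[[0,0,0],[0,0,0],[0,0,0],[0,0,0],[0,0,0]]}'
python3 -c "
from h import *
crop('side','s2.png',250,150,420,290,4.4)
go(fw(30,33,65))"
```

```text
time_s: 1.93
ee_pos: [574.2, 92.9, 116.3]
ee_rot: [-73.7, 89.4, -174.8]
force: [-0.7, 0.9, -0.4]
gripper_width: 0.6
off [53.9  4.1  1.9] tooly yaw -11.11 fix [ 26.3  35.  118.9] F [-0.6 -0.2  1.3] q [ 8. 23. 96.  0. 61. 19.] t 1.9833 w 0.2
```

View pics/s2.png

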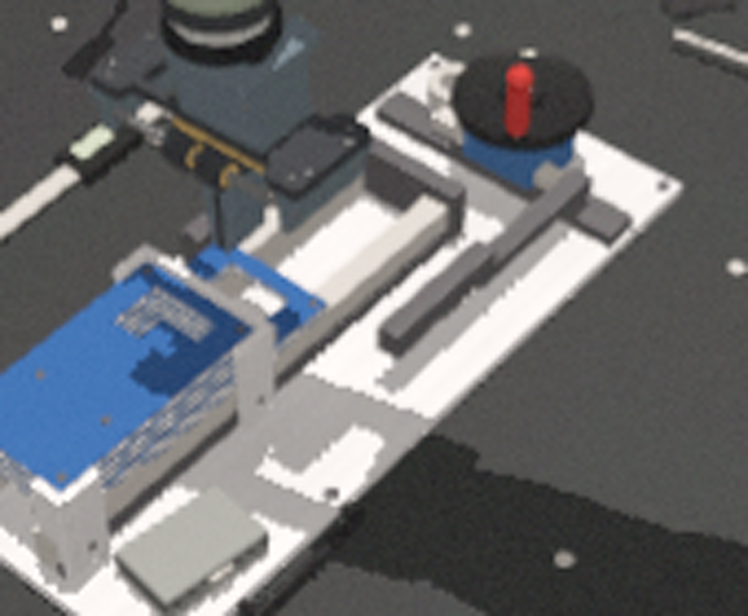

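The side view shows the shut fingers above the far part of the plate, at about crop (250,220), with the window at (250,285). The body clears the gate. Next is z 65, then another look.

```bash
python3 -m handwheel '{"gripper":[1,1,1,1,1],"offset":[[18,4,2],[36,4,2],[52,4,2],[52,4,2],[52,4,2]],"rot":[[0,0,0],[0,0,0],[0,0,0],[0,0,0],[0,0,0]]}'
python3 -c "
from h import *
crop('side','s3.png',250,150,420,290,4.4)
go(fw(30,33,36))
P=state()['ee_pos'];print((proj('side',P)-[250,150]+.5)*4.4,(proj('side',fw(30,33,53))-[250,150]+.5)*4.4)"
```

```text
time_s: 2.4
ee_pos: [582.5, 90.1, 70.1]
ee_rot: [125.9, 90.0, 24.8]
force: [-0.3, -0.5, 0.6]
gripper_width: 0.5
off [34.7 -4.   0.5] tooly yaw -11.16 fix [33.9 33.5 70.7] F [-0.  -0.2  0.9] q [ 8. 27. 99.  0. 54. 19.] t 2.45 w 0.7
[229.82344526 277.112337  ] [235.71105069 297.09567952]
```

View pics/s3.png

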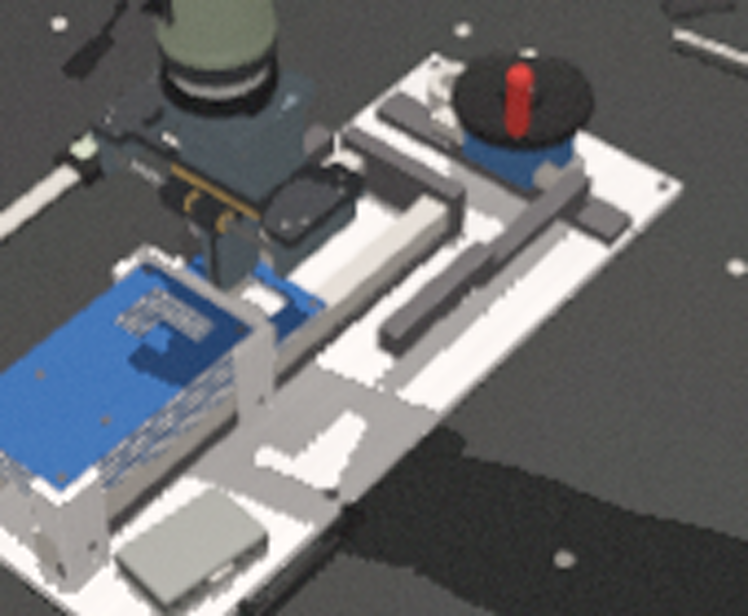

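The fingertip at crop (235,285) sits over the window. It is off from its projected spot by the same 1.5 px as the fixture, so the side camera is biased and the top view is right. I'll let the arm settle and re-read.

```bash
python3 -m handwheel '{"gripper":[1,1,1],"offset":[[0,-2,0],[0,-2,0],[0,-2,0]],"rot":[[0,0,0],[0,0,0],[0,0,0]]}'
python3 -c "
from h import *
go(fw(30,33,36))"
```

```text
time_s: 2.7
ee_pos: [580.8, 89.9, 70.2]
ee_rot: [112.5, 89.9, 11.3]
force: [-0.2, 0.4, -0.5]
gripper_width: 0.7
off [34.2 -1.7 -0.1] tooly yaw -11.19 fix [31.6 32.9 70.2] F [-0.2  0.4 -0.5] q [ 8. 26. 99.  0. 54. 19.] t 2.7 w 0.7
```

```bash
python3 -m handwheel '{"gripper":[1,1,1,1,1],"offset":[[9,-1.5,0],[18,-1.5,0],[26,-1.5,0],[34,-1.5,0],[34,-1.5,0]],"rot":[[0,0,0],[0,0,0],[0,0,0],[0.3,0,0],[0.3,0,0]]}'
python3 -c "
from h import *
go(fw(30,-100,36))"
```

```text
time_s: 3.12
ee_pos: [577.3, 89.8, 32.5]
ee_rot: [-72.0, 89.7, -173.5]
force: [0.7, -0.3, 0.1]
gripper_width: 0.2
off [ -3.4   1.7 132. ] tooly yaw -11.52 fix [28.2 32.  32.5] F [ 0.7 -0.3  0.1] q [  8.  29. 102.   0.  50.  19.] t 3.1167 w 0.2
```

Fingers are in the window with no contact. I'll draw along −y, which is tool +z.

```bash
python3 -m handwheel '{"gripper":[1,1,1,1,1],"offset":[[-1,1,4],[-2,1,8],[-2,1,14],[-2,1,20],[-2,1,26]],"rot":[[0,0,0],[0,0,0],[0,0,0],[0,0,0],[0,0,0]]}'
python3 -c "
from h import *
crop('side','s4.png',250,150,420,290,4.4)
go(fw(30,-100,36))"
```

```text
time_s: 3.53
ee_pos: [576.0, 66.1, 37.7]
ee_rot: [151.9, 89.7, 50.3]
force: [1.6, 7.5, -1.0]
gripper_width: 0.3
off [  1.3  -1.5 107.5] tooly yaw -11.6 fix [31.6  7.5 37.7] F [ 1.   5.5 -1.1] q [  5.  28. 103.   0.  49.  17.] t 3.5833 w 0.6
```

View pics/s4.png

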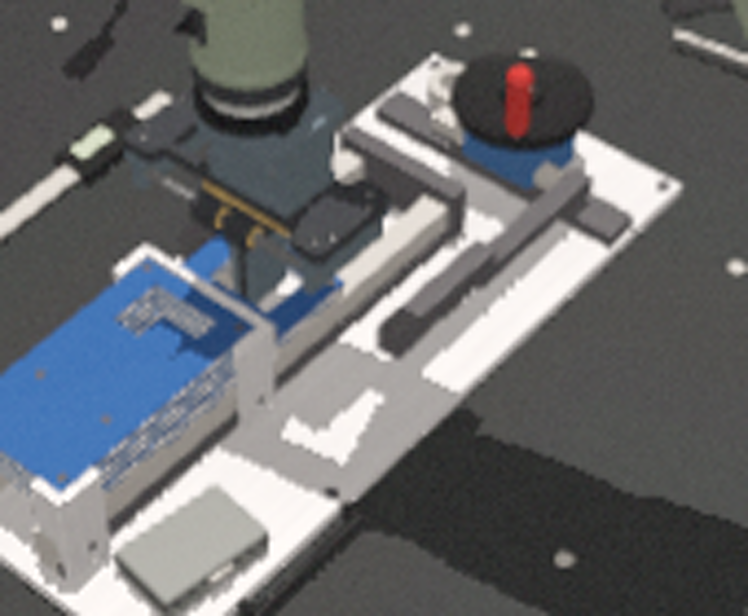

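The plate is following under the gate with about 7 N drag. Continuing.

```bash
python3 -m handwheel '{"gripper":[1,1,1,1,1],"offset":[[1,0,8],[2,0,16],[2,0,24],[2,0,32],[2,0,40]],"rot":[[0,0,0],[0,0,0],[0,0,0],[0,0,0],[0,0,0]]}'
python3 -m handwheel '{"gripper":[1,1,1,1,1],"offset":[[0,0,8],[0,0,16],[0,0,24],[0,0,32],[0,0,40]],"rot":[[0,0,0],[0,0,0],[0,0,0],[0,0,0],[0,0,0]]}'
python3 -c "
from h import *
go(fw(30,-105,36))"
```

```text
time_s: 4.0
ee_pos: [567.2, 25.1, 35.5]
ee_rot: [128.1, 89.9, 26.6]
force: [0.7, 3.3, -1.7]
gripper_width: 0.5
time_s: 4.42
ee_pos: [558.5, -15.0, 34.9]
ee_rot: [-73.0, 90.0, -174.5]
force: [0.1, 1.4, -1.3]
gripper_width: 0.1
off [-1.1 -0.7 30.6] tooly yaw -11.51 fix [ 30.7 -74.4  34.9] F [ 0.1  1.4 -1.3] q [ -3.  27. 105.  -0.  48.   9.] t 4.4167 w 0.1
```

```bash
python3 -m handwheel '{"gripper":[1,1,1,1,1],"offset":[[0,0,6],[0,0,12],[0,0,17],[0,0,21],[0,0,24]],"rot":[[0,0,0],[0,0,0],[0,0,0],[0,0,0],[0,0,0]]}'
python3 -m handwheel '{"gripper":[1,1,1,1,1],"offset":[[0,0,2],[0,0,4],[0,0,5],[0,0,6],[0,0,7]],"rot":[[0,0,0],[0,0,0],[0,0,0],[0,0,0],[0,0,0]]}'
python3 -c "
from h import *
go(fw(30,-105,36))"
```

```text
time_s: 4.83
ee_pos: [553.8, -38.2, 34.9]
ee_rot: [-23.2, 90.0, -124.7]
force: [0.5, 0.5, -1.0]
gripper_width: 0.9
time_s: 5.25
ee_pos: [552.6, -44.3, 34.9]
ee_rot: [178.1, 90.0, 76.7]
force: [0.3, 0.7, -0.6]
gripper_width: 0.4
off [-1.1 -0.8  0.7] tooly yaw -11.49 fix [  30.8 -104.3   34.9] F [ 0.3  0.7 -0.6] q [ -6.  26. 106.   0.  48.   6.] t 5.25 w 0.4
```

```bash
python3 -m handwheel '{"gripper":[1,1,1,1],"offset":[[0,0,1],[0,0,2],[0,0,3],[0,0,3]],"rot":[[0,0,0],[0,0,0],[0,0,0],[0,0,0]]}'
python3 -c "
from h import *
go(fw(30,-105,36))"
```

```text
time_s: 5.58
ee_pos: [552.6, -44.6, 35.0]
ee_rot: [176.0, 89.7, 74.3]
force: [2.1, 11.0, -0.5]
gripper_width: 0.2
off [-1.  -0.9  0.4] tooly yaw -11.63 fix [  30.9 -104.6   35. ] F [ 2.1 11.  -0.5] q [ -6.  26. 106.   0.  48.   5.] t 5.5833 w 0.2
```

Contact with the stop comes exactly where expected (y ≈ −104.6, 11 N). I'll press a bit more to square it, then release and look.

```bash
python3 -m handwheel '{"gripper":[1,1,1,1,1],"offset":[[0,0,1],[0,0,2],[0,0,2],[0,0,2],[0,0,2]],"rot":[[0,0,0],[0,0,0],[0,0,0],[0,0,0],[0,0,0]]}'
python3 -m handwheel '{"gripper":[1,1,1,1,1],"offset":[[0,0,-2],[0,0,-4.5],[0,0,-7],[0,0,-8],[0,0,-8]],"rot":[[0,0,0],[0,0,0],[0,0,0],[0,0,0],[0,0,0]]}'
python3 -c "
from h import *
go(fw(30,-105,36))"
```

```text
time_s: 6.0
ee_pos: [552.6, -44.7, 35.1]
ee_rot: [175.9, 89.5, 74.2]
force: [3.1, 17.8, 0.3]
gripper_width: 1.0
time_s: 6.42
ee_pos: [553.1, -41.6, 34.9]
ee_rot: [3.8, 90.0, -97.7]
force: [0.6, 0.3, 0.8]
gripper_width: 0.1
off [-1.1 -0.8  3.5] tooly yaw -11.48 fix [  30.8 -101.5   34.9] F [0.6 0.3 0.8] q [ -5.  26. 106.  -0.  48.   6.] t 6.4167 w 0.1
```

```bash
python3 -m handwheel '{"gripper":[1,1,1,1,1],"offset":[[-8,0,0],[-20,0,0],[-50,0,0],[-90,0,0],[-130,0,0]],"rot":[[0,0,0],[0,0,0],[0,0,0],[0,0,0],[0,0,0]]}'
python3 -c "
from h import *
im=grab_frame('top')[:,:,::-1]; cv2.imwrite('pics/top5.png',im)
crop('top','t5.png',230,150,410,255,4.4,im); crop('side','s5.png',250,150,420,290,4.4)
go(fw(-33.2,-199.5,165))"
```

```text
time_s: 6.83
ee_pos: [552.2, -41.9, 166.3]
ee_rot: [-79.0, 89.9, 179.5]
force: [0.6, -1.1, -0.6]
gripper_width: 0.2
off [  6.4 -68.5  98.2] tooly yaw -11.53 fix [  35.2 -101.3  172.6] F [0.5 0.2 0.8] q [-6. 18. 96. -0. 65.  6.] t 6.9333 w 0.8
```

View pics/t5.png

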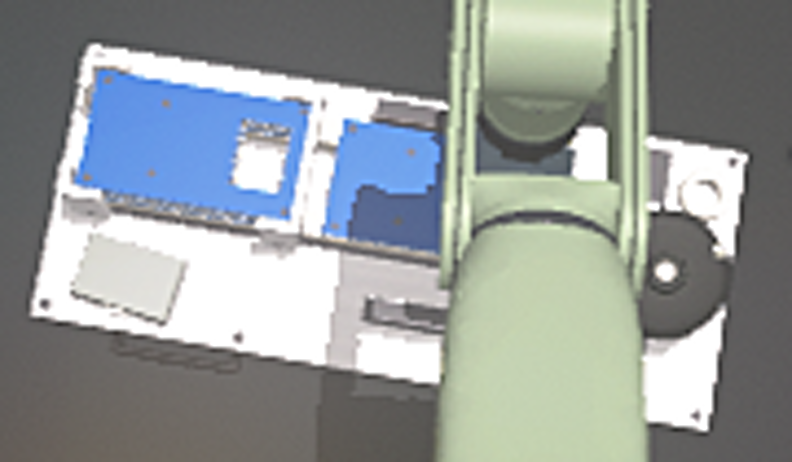

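View pics/s5.png

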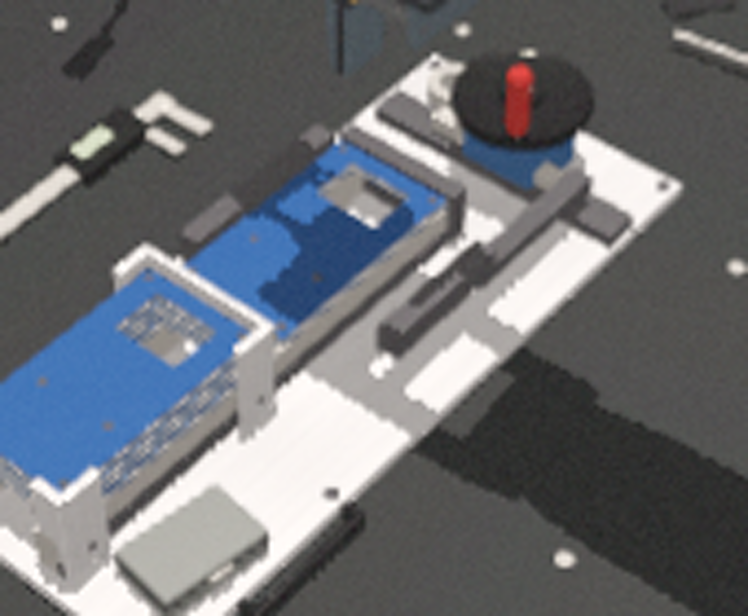

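The side view shows the plate's leading edge against the stop at crop (345,135)–(440,200), and the stack dropped one plate with four left. Next I go above the handle, opening to about 50 mm.

```bash
python3 -m handwheel '{"gripper":[0.45,0.45,0.45,0.45,0.45],"offset":[[0,-15,25],[0,-35,50],[0,-55,78],[0,-67,98],[0,-67,98]],"rot":[[0,0,0],[0,0,0],[0,0,0],[0,0,0],[0,0,0]]}'
python3 -m handwheel '{"gripper":[0.45,0.45,0.45],"offset":[[0,0,0],[0,0,0],[0,0,0]],"rot":[[0,0,0],[0,0,0],[0,0,0]]}'
python3 -c "
from h import *
crop('side','s6.png',250,120,420,260,4.4)
go(fw(-33.2,-199.5,95))"
```

```text
time_s: 7.35
ee_pos: [464.4, -126.4, 164.9]
ee_rot: [-58.6, 89.8, -160.3]
force: [-0.1, -0.0, -0.1]
gripper_width: 31.1
time_s: 7.6
ee_pos: [468.7, -123.8, 165.0]
ee_rot: [121.5, 90.0, 20.0]
force: [-0.0, -0.2, 0.1]
gripper_width: 49.0
off [69.9  2.3  0.7] tooly yaw -11.45 fix [ -35.5 -198.8  164.9] F [ 0.6 -0.2  0.6] q [-16.  12. 105.   0.  62.  -5.] t 7.65 w 50.0
```

View pics/s6.png

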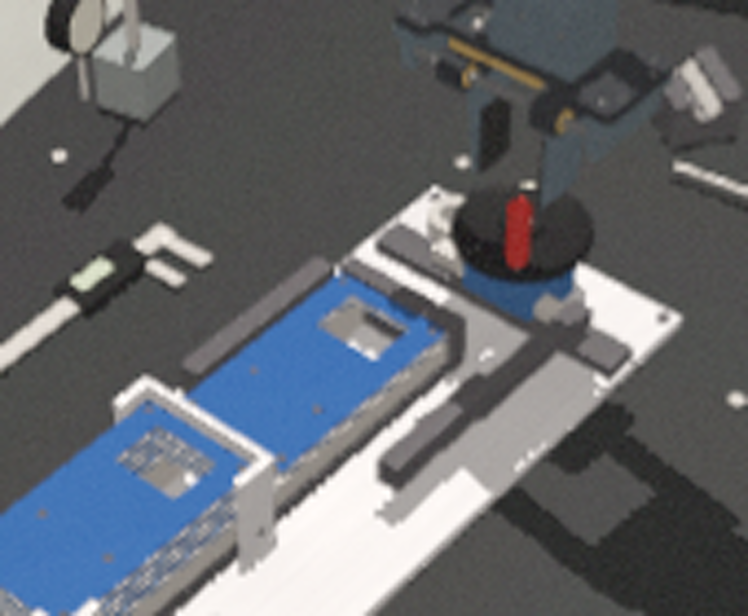

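The fingers straddle the red handle at crop (518,230), and the plate lies flush with the stop. Descending to z ≈ 97.

```bash
python3 -m handwheel '{"gripper":[0.45,0.45,0.45,0.45,0.45],"offset":[[15,2,0],[32,2,0],[50,2,0],[68,2,0],[68,2,0]],"rot":[[0,0,0],[0,0,0],[0,0,0],[0,0,0],[0,0,0]]}'
python3 -m handwheel '{"gripper":[0.85,0.85,0.85,0.85,0.85],"offset":[[0,0,0],[0,0,0],[0,0,0],[0,0,0],[0,0,0]],"rot":[[0,0,0],[0,0,0],[0,0,0],[0,0,0],[0,0,0]]}' 15
python3 -c "
from h import *
go(fw(-33.2,-199.5,96))"
```

```text
time_s: 8.07
ee_pos: [468.1, -123.3, 93.8]
ee_rot: [-96.0, 89.6, 162.6]
force: [-1.1, 0.7, 0.6]
gripper_width: 50.5
time_s: 8.48
ee_pos: [470.5, -124.7, 97.8]
ee_rot: [88.9, 89.9, -12.6]
force: [0.2, 0.2, 0.9]
gripper_width: 19.7
off [1.8 0.3 0.1] tooly yaw -11.5 fix [ -33.5 -199.4   97.8] F [0.2 0.2 0.9] q [-16.  17. 111.   0.  52.  -5.] t 8.4833 w 19.7
```

```bash
python3 -m handwheel '{"gripper":[1,1,1,1],"offset":[[0,0,0],[0,0,0],[0,0,0],[0,0,0]],"rot":[[0,0,0],[0,0,0],[0,0,0],[0,0,0]]}' 20
cat > arc.py <<'E'
# remaining arc: print tool-axis offsets relative to the current (measured) pose for steps of S deg clockwise
import sys
from h import *
S=float(sys.argv[1]); n=int(sys.argv[2]) if len(sys.argv)>2 else 5
lead=float(sys.argv[3]) if len(sys.argv)>3 else None
s=state(); p=wf(s['ee_pos'])-[-10,-235,0]; a=np.arctan2(p[1],p[0]); r=np.hypot(*p[:2])
F=R.from_euler('z',-11.544,degrees=True).as_matrix().T@s['force']
t=np.array([np.sin(a),-np.cos(a)]); rad=np.array([np.cos(a),np.sin(a)])
print('ang',np.degrees(a).round(1),'r',r.round(1),'Ftan',(F[:2]@t).round(1),'Frad',(F[:2]@rad).round(1),'Fz',F[2].round(1),'z',p[2].round(1),'w',round(s['gripper_width'],1),'t',s['time_s'])
a0=a if lead is None else np.radians(lead)  # lead: commanded angle
q0=42*np.array([np.cos(a0),np.sin(a0)])
for k in range(1,n+1):
    b=a0-np.radians(S)*k; q=42*np.array([np.cos(b),np.sin(b)])
    d=q-q0   # fixture x -> tool y, fixture -y -> tool z
    print(np.degrees(b).round(1),[0,d[0].round(1),-d[1].round(1)])
E
python3 arc.py 10
```

```text
time_s: 8.82
ee_pos: [470.6, -124.8, 97.7]
ee_rot: [87.5, 89.9, -14.1]
force: [-0.5, -0.0, 5.4]
gripper_width: 17.2
ang 123.4 r 42.5 Ftan -0.5 Frad 0.2 Fz 5.4 z 97.7 w 17.2 t 8.8167
113.4 [0, np.float64(6.4), np.float64(-3.5)]
103.4 [0, np.float64(13.4), np.float64(-5.8)]
93.4 [0, np.float64(20.6), np.float64(-6.9)]
83.4 [0, np.float64(27.9), np.float64(-6.7)]
73.4 [0, np.float64(35.1), np.float64(-5.2)]
```

Handle gripped (17.2 mm). Now circling clockwise, first 50°.

```bash
python3 -m handwheel '{"gripper":[1,1,1,1,1],"offset":[[0,6.4,-3.5],[0,13.4,-5.8],[0,20.6,-6.9],[0,27.9,-6.7],[0,35.1,-5.2]],"rot":[[0,0,0],[0,0,0],[0,0,0],[0,0,0],[0,0,0]]}'
for a in 73.4 13.4 -46.6 -106.6 -166.6 -226.6 ; do python3 arc.py 12 5 $a; done | sed 's/np.float64//g'
```

```text
time_s: 9.23
ee_pos: [504.6, -126.8, 97.6]
ee_rot: [-59.9, 89.9, -161.4]
force: [-4.9, -1.3, 8.6]
gripper_width: 17.0
ang 75.7 r 41.6 Ftan -3.8 Frad -3.3 Fz 8.6 z 97.6 w 17.0 t 9.2333
61.4 [0, (8.1), (3.4)]
49.4 [0, (15.3), (8.4)]
37.4 [0, (21.4), (14.7)]
25.4 [0, (25.9), (22.2)]
13.4 [0, (28.9), (30.5)]
ang 75.7 r 41.6 Ftan -3.8 Frad -3.3 Fz 8.6 z 97.6 w 17.0 t 9.2333
1.4 [0, (1.1), (8.7)]
-10.6 [0, (0.4), (17.5)]
-22.6 [0, (-2.1), (25.9)]
-34.6 [0, (-6.3), (33.6)]
-46.6 [0, (-12.0), (40.2)]
ang 75.7 r 41.6 Ftan -3.8 Frad -3.3 Fz 8.6 z 97.6 w 17.0 t 9.2333
-58.6 [0, (-7.0), (5.3)]
-70.6 [0, (-14.9), (9.1)]
-82.6 [0, (-23.4), (11.1)]
-94.6 [0, (-32.2), (11.3)]
-106.6 [0, (-40.9), (9.7)]
ang 75.7 r 41.6 Ftan -3.8 Frad -3.3 Fz 8.6 z 97.6 w 17.0 t 9.2333
-118.6 [0, (-8.1), (-3.4)]
-130.6 [0, (-15.3), (-8.4)]
-142.6 [0, (-21.4), (-14.7)]
-154.6 [0, (-25.9), (-22.2)]
-166.6 [0, (-28.9), (-30.5)]
ang 75.7 r 41.6 Ftan -3.8 Frad -3.3 Fz 8.6 z 97.6 w 17.0 t 9.2333
-178.6 [0, (-1.1), (-8.7)]
-190.6 [0, (-0.4), (-17.5)]
-202.6 [0, (2.1), (-25.9)]
-214.6 [0, (6.3), (-33.6)]
-226.6 [0, (12.0), (-40.2)]
ang 75.7 r 41.6 Ftan -3.8 Frad -3.3 Fz 8.6 z 97.6 w 17.0 t 9.2333
-238.6 [0, (7.0), (-5.3)]
-250.6 [0, (14.9), (-9.1)]
-262.6 [0, (23.4), (-11.1)]
-274.6 [0, (32.2), (-11.3)]
-286.6 [0, (40.9), (-9.7)]
```

```bash
python3 -m handwheel '{"gripper":[1,1,1,1,1],"offset":[[-1,8.1,3.4],[-1,15.3,8.4],[-1,21.4,14.7],[-1,25.9,22.2],[-1,28.9,30.5]],"rot":[[0,0,0],[0,0,0],[0,0,0],[0,0,0],[0,0,0]]}'
python3 arc.py 1 0
python3 -m handwheel '{"gripper":[1,1,1,1,1],"offset":[[0,1.1,8.7],[0,0.4,17.5],[0,-2.1,25.9],[0,-6.3,33.6],[0,-12,40.2]],"rot":[[0,0,0],[0,0,0],[0,0,0],[0,0,0],[0,0,0]]}'
python3 arc.py 1 0
```

```text
time_s: 9.65
ee_pos: [527.2, -162.4, 97.7]
ee_rot: [-116.4, 89.9, 142.1]
force: [-4.5, 2.9, 5.4]
gripper_width: 17.2
ang 14.1 r 40.9 Ftan -3.1 Frad -4.4 Fz 5.4 z 97.7 w 17.2 t 9.65
time_s: 10.07
ee_pos: [508.1, -199.6, 97.7]
ee_rot: [130.6, 89.9, 29.0]
force: [1.1, 5.9, 1.1]
gripper_width: 16.6
ang -47.0 r 41.4 Ftan -4.0 Frad -4.4 Fz 1.1 z 97.7 w 16.6 t 10.0667
```

Very smooth, with tangential force around 3–4 N as stated. Next two 60° arcs.

```bash
python3 -m handwheel '{"gripper":[1,1,1,1,1],"offset":[[0,-7,5.3],[0,-14.9,9.1],[0,-23.4,11.1],[0,-32.2,11.3],[0,-40.9,9.7]],"rot":[[0,0,0],[0,0,0],[0,0,0],[0,0,0],[0,0,0]]}'
python3 arc.py 1 0
python3 -m handwheel '{"gripper":[1,1,1,1,1],"offset":[[0,-8.1,-3.4],[0,-15.3,-8.4],[0,-21.4,-14.7],[0,-25.9,-22.2],[0,-28.9,-30.5]],"rot":[[0,0,0],[0,0,0],[0,0,0],[0,0,0],[0,0,0]]}'
python3 arc.py 1 0
python3 -c "
from h import *
crop('side','s7.png',250,120,420,260,4.4)"
```

```text
time_s: 10.48
ee_pos: [465.5, -201.3, 97.8]
ee_rot: [48.4, 89.9, -53.1]
force: [3.3, 0.2, -4.9]
gripper_width: 17.0
ang -107.9 r 42.6 Ftan -2.8 Frad -1.8 Fz -4.9 z 97.8 w 17.0 t 10.4833
time_s: 10.9
ee_pos: [443.1, -164.3, 97.8]
ee_rot: [15.4, 90.0, -86.1]
force: [3.4, -4.2, -8.1]
gripper_width: 17.4
ang -168.4 r 43.3 Ftan -4.2 Frad -3.4 Fz -8.1 z 97.8 w 17.4 t 10.9
```

View pics/s7.png

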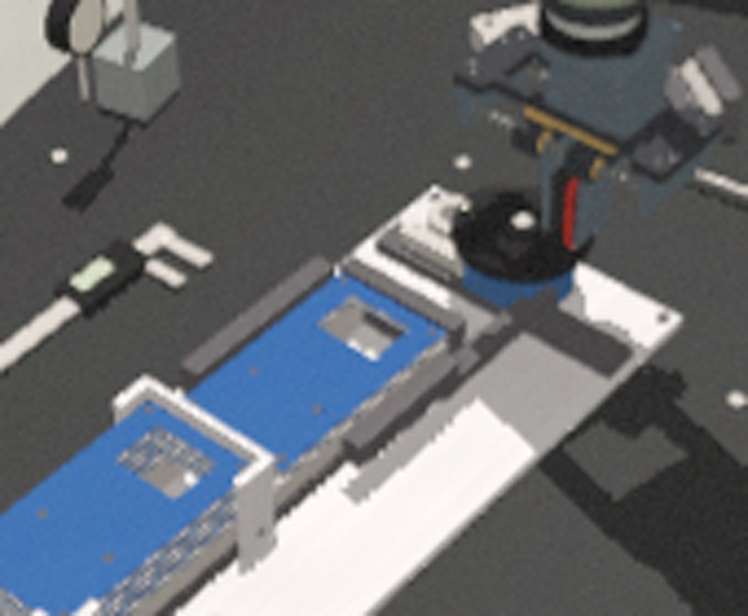

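The jaw at crop (400,410) is advancing evenly and the plate still sits at the stop. About 180° to go.

```bash
python3 -m handwheel '{"gripper":[1,1,1,1,1],"offset":[[1,-1.1,-8.7],[1,-0.4,-17.5],[1,2.1,-25.9],[1,6.3,-33.6],[1,12,-40.2]],"rot":[[0,0,0],[0,0,0],[0,0,0],[0,0,0],[0,0,0]]}'
python3 arc.py 1 0
python3 -m handwheel '{"gripper":[1,1,1,1,1],"offset":[[0,7,-5.3],[0,14.9,-9.1],[0,23.4,-11.1],[0,32.2,-11.3],[0,40.9,-9.7]],"rot":[[0,0,0],[0,0,0],[0,0,0],[0,0,0],[0,0,0]]}'
python3 arc.py 6 5 -286.6
python3 -c "
from h import *
crop('side','s8.png',250,120,420,260,4.4)"
```

```text
time_s: 11.37
ee_pos: [464.4, -127.5, 97.7]
ee_rot: [55.6, 89.9, -45.9]
force: [-0.6, -6.9, 3.9]
gripper_width: 17.2
ang 132.6 r 42.8 Ftan -4.1 Frad -5.5 Fz 3.9 z 97.7 w 17.2 t 11.3667
time_s: 11.78
ee_pos: [504.8, -126.7, 97.6]
ee_rot: [-56.1, 89.8, -157.5]
force: [-7.1, -6.9, 10.7]
gripper_width: 17.0
ang 75.4 r 41.7 Ftan -3.4 Frad -9.4 Fz 10.7 z 97.6 w 17.0 t 11.7833
-292.6 [0, np.float64(4.1), np.float64(1.5)]
-298.6 [0, np.float64(8.1), np.float64(3.4)]
-304.6 [0, np.float64(11.9), np.float64(5.7)]
-310.6 [0, np.float64(15.3), np.float64(8.4)]
-316.6 [0, np.float64(18.5), np.float64(11.4)]
```

View pics/s8.png

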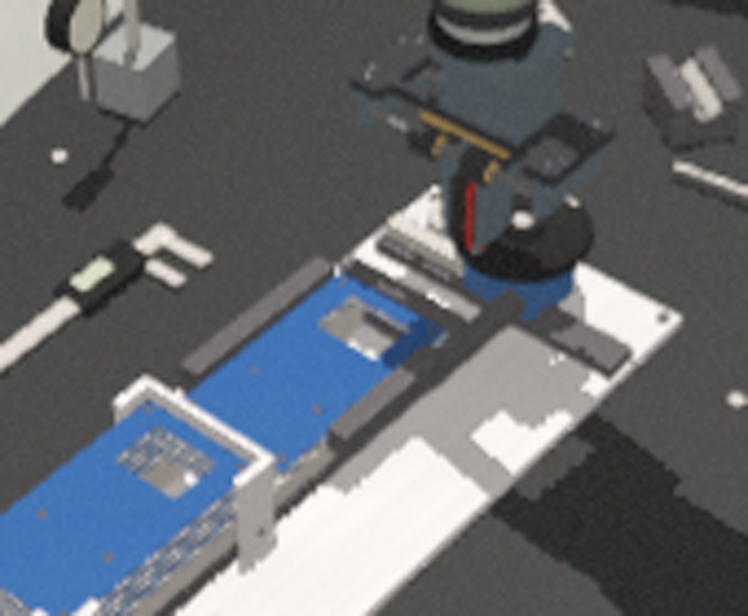

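Radial force has drifted to −9 N, so I'll pull the path in 1 mm and lift 1 mm. About 65° remain, so I'm slowing down.

```bash
python3 -m handwheel '{"gripper":[1,1,1,1,1],"offset":[[-1,3.8,2.5],[-1,7.8,4.4],[-1,11.5,6.7],[-1,14.9,9.4],[-1,18.1,12.4]],"rot":[[0,0,0],[0,0,0],[0,0,0],[0,0,0],[0,0,0]]}'
python3 arc.py 4 5 43.4
```

```text
time_s: 12.25
ee_pos: [520.6, -141.6, 97.7]
ee_rot: [-135.8, 89.9, 122.7]
force: [-4.1, 4.1, 4.3]
gripper_width: 16.9
ang 45.0 r 41.0 Ftan -5.7 Frad -1.2 Fz 4.3 z 97.7 w 16.9 t 12.25
39.4 [0, np.float64(1.9), np.float64(2.2)]
35.4 [0, np.float64(3.7), np.float64(4.5)]
31.4 [0, np.float64(5.3), np.float64(7.0)]
27.4 [0, np.float64(6.8), np.float64(9.5)]
23.4 [0, np.float64(8.0), np.float64(12.2)]
```

```bash
python3 -m handwheel '{"gripper":[1,1,1,1,1],"offset":[[0,1.9,2.2],[0,3.7,4.5],[0,5.3,7],[0,6.8,9.5],[0,8,12.2]],"rot":[[0,0,0],[0,0,0],[0,0,0],[0,0,0],[0,0,0]]}'
python3 arc.py 3 5 23.4
python3 -c "
from h import *
crop('side','s9.png',270,160,370,245,7.5)"
```

```text
time_s: 12.67
ee_pos: [520.4, -149.0, 97.4]
ee_rot: [-124.3, 88.9, 134.1]
force: [-15.4, 19.1, 16.2]
gripper_width: 16.7
ang 35.7 r 37.2 Ftan -23.7 Frad -6.2 Fz 16.2 z 97.4 w 16.7 t 12.6667
20.4 [0, np.float64(0.8), np.float64(2.0)]
17.4 [0, np.float64(1.5), np.float64(4.1)]
14.4 [0, np.float64(2.1), np.float64(6.2)]
11.4 [0, np.float64(2.6), np.float64(8.4)]
8.4 [0, np.float64(3.0), np.float64(10.5)]
```

View pics/s9.png

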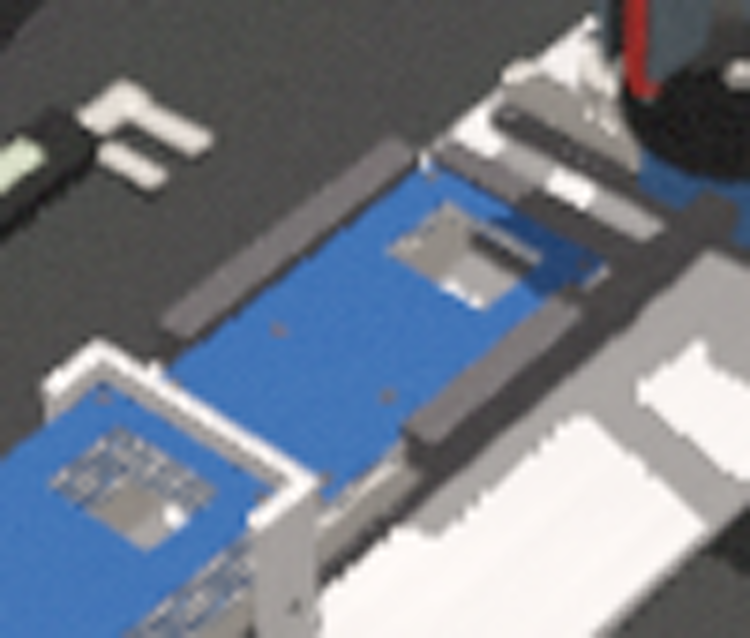

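Tangential force jumped to 24 N and the wheel has stopped: the jaw bears on the plate, which bears on the fence. I'll take the load off the arm without winding back, then check.

```bash
python3 -m handwheel '{"gripper":[1,1,1,1],"offset":[[0,-2,-3.5],[0,-3.5,-6.5],[0,-3.5,-6.5],[0,-3.5,-6.5]],"rot":[[0,0,0],[0,0,0],[0,0,0],[0,0,0]]}'
python3 arc.py 1 0
python3 -c "
from h import *
crop('top','t9.png',290,150,410,230,6.6)
# jaw face / plate predictions in side view (bias ~ +2.4,+1 px)
"
```

```text
time_s: 13.05
ee_pos: [519.5, -147.8, 97.5]
ee_rot: [-90.4, 89.4, 168.2]
force: [-12.4, 1.1, 9.0]
gripper_width: 16.7
ang 38.0 r 36.9 Ftan -6.5 Frad -10.6 Fz 9.0 z 97.5 w 16.7 t 13.05
```

View pics/t9.png

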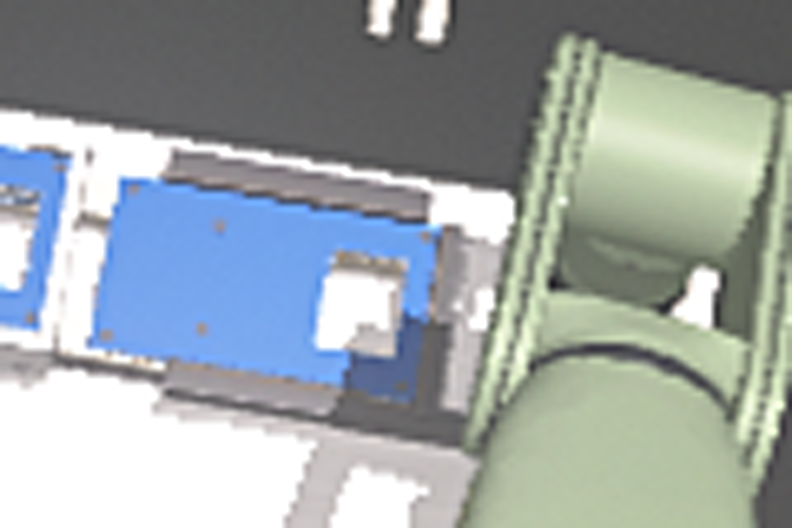

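The top crop shows the plate between fence and jaw. I'll check the numbers at the plate's top corners.

```bash
python3 -c "
from h import *
for nm,c,z in [('trail+x',(121,178),53),('trail-x',(90,350),53),('lead+x',(441,228),53),('lead-x',(415,402),53),('jawface',(170,362),61),('jawface2',(335,388),61),('fence top inner edge',(172,180),62)]:
    u=(np.array(c)+.5)/6.6-.5+[290,150]; print(nm,wf(onz('top',*u,z)).round(1))
for P in [(83,45,53),(83,-135,53),(-17,45,53),(-17,-135,53)]: print(P,((proj('top',fw(*P))-[290,150]+.5)*6.6-.5).round(0))
"
```

```text
trail+x [80.3 43.4 53. ]
trail-x [-18.7  43.   53. ]
lead+x [  82.2 -135.8   53. ]
lead-x [ -17.1 -136.9   53. ]
jawface [-19.6  -1.7  61. ]
jawface2 [-18.6 -92.5  61. ]
fence top inner edge [81.5 14.9 62. ]
(83, 45, 53) [119. 173.]
(83, -135, 53) [440. 226.]
(-17, 45, 53) [ 87. 346.]
(-17, -135, 53) [412. 401.]
```

The corners agree with the expected (83/−17, 45/−135) within a pixel, about 2 mm, including the ~1.5 mm bias the fence edge itself shows. The jaw reads about −17 to −19. I'll relax the rest of the load, open and lift.

```bash
python3 -m handwheel '{"gripper":[1,1,1],"offset":[[0,-1.5,0],[0,-3,0.5],[1,-3,0.5]],"rot":[[0,0,0],[0,0,0],[0,0,0]]}'
python3 arc.py 1 0
```

```text
time_s: 13.35
ee_pos: [519.4, -147.9, 97.4]
ee_rot: [-111.6, 89.8, 146.8]
force: [-8.0, 3.2, 16.9]
gripper_width: 17.0
ang 38.0 r 36.8 Ftan -6.4 Frad -5.8 Fz 16.9 z 97.4 w 17.0 t 13.35
```

```bash
python3 -m handwheel '{"gripper":[1,1,1],"offset":[[-1.5,-0.5,0],[-2.5,-1,0],[-2.5,-1,0]],"rot":[[0,0,0],[0,0,0],[0,0,0]]}'
python3 arc.py 1 0
python3 -m handwheel '{"gripper":[0.45,0.45,0.45,0.45,0.45],"offset":[[0,0,0],[0,0,0],[0,0,0],[0,0,0],[0,0,0]],"rot":[[0,0,0],[0,0,0],[0,0,0],[0,0,0],[0,0,0]]}'
python3 arc.py 1 0
```

```text
time_s: 13.6
ee_pos: [519.1, -147.7, 97.8]
ee_rot: [-114.7, 89.8, 143.8]
force: [-1.0, 2.1, -8.2]
gripper_width: 16.9
ang 38.4 r 36.6 Ftan -2.3 Frad 0.1 Fz -8.2 z 97.8 w 16.9 t 13.6
time_s: 14.02
ee_pos: [520.6, -148.8, 100.0]
ee_rot: [81.9, 89.9, -19.6]
force: [-0.7, -0.1, 0.7]
gripper_width: 47.5
ang 35.9 r 37.5 Ftan -0.2 Frad -0.7 Fz 0.7 z 100.0 w 47.5 t 14.0167
```

Released with no load. Lift straight up and pull well clear for the checks.

```bash
python3 -m handwheel '{"gripper":[0.45,0.45,0.45,0.45,0.45],"offset":[[-10,0,0],[-30,0,0],[-60,0,0],[-90,0,0],[-120,0,0]],"rot":[[0,0,0],[0,0,0],[0,0,0],[0,0,0],[0,0,0]]}'
python3 -m handwheel '{"gripper":[0.45,0.45,0.45,0.45,0.45],"offset":[[0,-5,20],[0,-20,55],[0,-35,90],[0,-50,125],[0,-60,160]],"rot":[[0,0,0],[0,0,0],[0,0,0],[0,0,0],[0,0,0]]}'
python3 -m handwheel '{"gripper":[0.45,0.45,0.45],"offset":[[0,-5,30],[0,-10,50],[0,-10,50]],"rot":[[0,0,0],[0,0,0],[0,0,0]]}'
python3 -c "
from h import *
im=grab_frame('top')[:,:,::-1]; cv2.imwrite('pics/topA.png',im)
crop('top','tA.png',230,150,410,255,4.4,im); crop('side','sA.png',250,120,420,260,4.4)"

```

```text
time_s: 14.43
ee_pos: [519.8, -148.4, 221.7]
ee_rot: [84.5, 89.9, -17.0]
force: [0.4, -0.7, -0.5]
gripper_width: 50.5
time_s: 14.85
ee_pos: [427.7, -294.2, 220.7]
ee_rot: [61.0, 89.9, -40.5]
force: [0.4, -0.9, -0.2]
gripper_width: 50.3
time_s: 15.1
ee_pos: [407.9, -343.7, 220.4]
ee_rot: [23.0, 89.8, -78.7]
force: [0.3, 0.6, 0.7]
gripper_width: 50.0
```

View pics/tA.png

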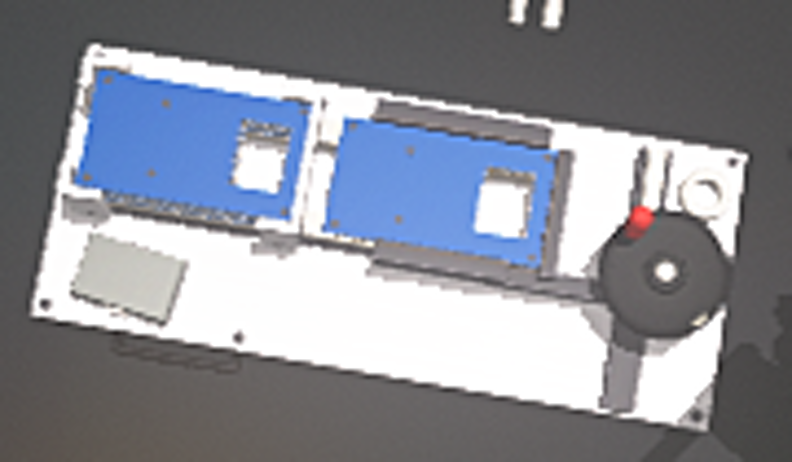

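View pics/sA.png

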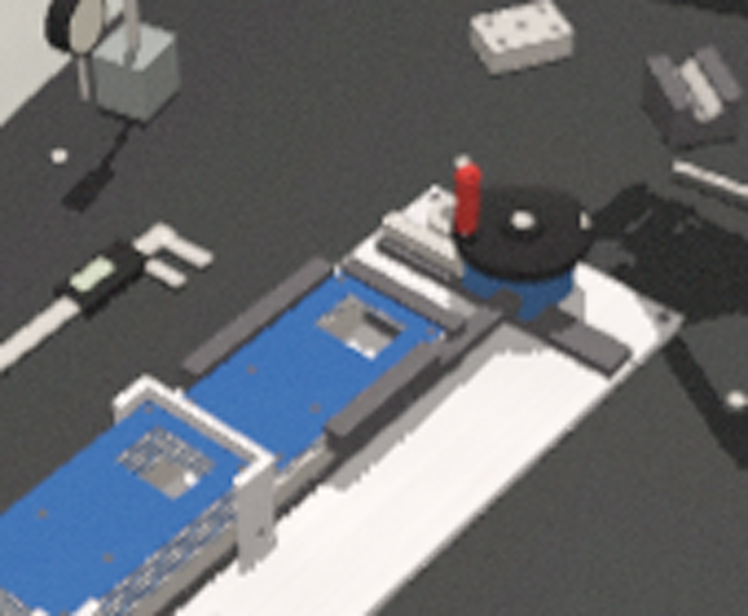

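Both views show the plate between fence and jaw, the jaw closed, the handle free and the wheel staying put. I'll do one sub-pixel check of the plate edges and the handle angle.

```bash
python3 -c "
from h import *
im=cv2.imread('pics/topA.png'); h=cv2.cvtColor(im,cv2.COLOR_BGR2HSV)
m=(((h[...,0]<8)|(h[...,0]>172))&(h[...,1]>150)&(h[...,2]>90)).astype(np.uint8); m[:,:365]=0;m[:,390:]=0
v,u=np.nonzero(m); p=wf(onz('top',u.mean(),v.mean(),139)); d=p[:2]-[-10,-235]; print('handle',p.round(1),np.degrees(np.arctan2(d[1],d[0])),np.hypot(*d))
# blueness profile along fixture x through plate at several y (z=53), and along y
b=(im[...,0].astype(float)-im[...,2]).astype(np.float32)
def prof(pts):
    q=np.array([proj('top',fw(*P)) for P in pts],np.float32); return cv2.remap(b,q[:,0][None],q[:,1][None],cv2.INTER_LINEAR)[0]
def edges(t,v):
    k=v>.5*np.median(v[len(v)//2-20:len(v)//2+20]); i=len(v)//2; a=i
    while k[a]:a-=1
    c=i
    while k[c]:c+=1
    return round(t[a],1),round(t[c],1)
for y in [35,20,0,-25,-50,-75,-130+2]:
    t=np.arange(-40,110,.25); print('y',y,edges(t,prof([(x,y,53) for x in t])))
for x in [-10,70,78]:
    t=np.arange(-160,58,.25); print('x',x,edges(t,prof([(x,y,53) for y in t])))
"
```

```text
handle [  18.1 -204.7  139. ] 47.175882989053555 41.36261972536866
y 35 (np.float64(-5.8), np.float64(73.2))
y 20 (np.float64(-17.5), np.float64(83.2))
y 0 (np.float64(-15.8), np.float64(82.0))
y -25 (np.float64(-14.8), np.float64(82.8))
y -50 (np.float64(-15.2), np.float64(82.0))Traceback (most recent call last):
  File "<string>", line 17, in <module>
    t=np.arange(-40,110,.25); print('y',y,edges(t,prof([(x,y,53) for x in t])))
                                                  ~~~~^^^^^^^^^^^^^^^^^^^^^^^
  File "<string>", line 9, in prof
    q=np.array([proj('top',fw(*P)) for P in pts],np.float32); return cv2.remap(b,q[:,0][None],q[:,1][None],cv2.INTER_LINEAR)[0]
                ~~~~^^^^^^^^^^^^^^
  File "h.py", line 13, in proj
    p,M=cam(n); c=M.T@(np.asarray(P,float)-p['position']); s=np.array([c[0],-c[1]])/-c[2]
        ~~~^^^
  File "h.py", line 5, in cam
    p=camera_params(n); return p, R.from_euler('xyz',p['attitude'],degrees=True).as_matrix()
ValueError: time passes only in moves, steps and waits
```

The plate spans x ≈ −17 to 82–83, so it is against the fence, and the leading edge measured −136 ± 1 (stop at −135). The wheel stayed at 47°, where it clamped. Handing in.

```bash
python3 -c "
from workcell import *
print(job_done()); print(state()['time_s'])"
```

```text
the job is handed in; nothing more can be done
None
the job is handed in; nothing more can be done
```

I drew the bottom plate out by its window, pushed it home against the end stop and clamped it against the datum fence. The job is handed in at about 15 s, with the gripper clear of everything.

- **Plate:** I pulled it with shut fingers in the window and met the stop where expected, pressing to 18 N. The other four plates stayed in the magazine and dropped by one.
- **Clamping:** I held the handle and wound it clockwise about 1.2 turns until the tangential force rose from about 4 N to 24 N. I took the load off without winding back, let go, and the wheel stayed put at about 47°.
- **Last checks:**
  - From the top view, the plate spans fixture x of about −17 to 83 mm, with the jaw touching it.
  - The leading edge read about −136 mm against the stop at −135 mm. I measured it just after clamping, before letting go.
  - The tip case, ring, caliper and blocks visible in the last close-ups looked unmoved. I did not check the ball, screwdriver or look-alike plates again.

**What failed or disagreed:**
- My final edge-measuring script stopped partway because it made too many calibration calls, so the leading edge was not measured again after release.
- The side camera was about 2 px off, so I relied on the top view, which resolves only about 1–2 mm.
- The jaw travel from the wheel turn (48.6 mm) and from the pictures (about 51 mm) differ by less than one pixel.

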